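# Close up a necklace row on the bead board

## Robot

A 6-joint arm with a two-finger parallel gripper is mounted at the origin on the work surface. World frame = base frame: x ahead of the robot, y to its left, z up, the work surface at z = 0. Lengths are in m, angles in rad, forces in N, time in s.
With the tool pointing down it reaches from about 0.275 to 0.85 m from the base axis. Payload 5.2 kg.
Tool frame: the origin (TCP) lies at the very end of the fingers, on their centre line; the grasp point (between the pads) lies 19 mm behind it; z points along the fingers, y is the line along which they close (so a half turn about z gives the same grasp; the last joint's range is limited). The gripper opens to 85 mm and grips with 20 to 120 N. Pads are 22 mm wide; open, the fingers measure 114 mm over their backs; the gripper's body (76 mm by 85 mm) begins 54 mm behind the grasp point. The pads swing forward as they close: fully open they stand 13 mm farther back than shut.
Start: joints at [-1.315, 0.259, 1.535, -0, 1.348, -0.203], TCP at [0.244, -0.493, 0.231] pointing down, gripper open.
Joint ranges: [-3.14, 3.14], [-0.91, 2.08], [0.19, 2.58], [-1.22, 4.36], [0.22, 2.71], [-3.12, 3.12]. Speed limits (rad/s): [2.57, 2.57, 3.14, 3.14, 3.14, 3.14].

## Interface

Orientations are given as a rotation vector (axis times angle).
In Python, from plant import env, optics, ticket gives the robot as it stands.
- The arm moves only by the shell command python3 -m inch 'ROWS' [FORCE]. ROWS is JSON, a list of rows, each a list of 3 entries, a list of its own where there are three numbers: the gripper command: -1 is shut, 1 is fully open, values between are in proportion, then the shift along the tool's x, y, z in m, then the turn, a rotation vector about the tool's x, y, z in rad. A call has 1 to 8 rows; each row shifts and turns the commanded pose from where the row before left it, along the tool's axes as they then stand; what a row does not reach is not made up. A row lasts 1/12 s, in which the tool goes at most 41.7 mm and 7.16 degrees, less where a joint would pass 70% of its speed; a pose out of reach is approached as far as the arm can. A call with a gripper value outside its range is refused whole. The fingers move at their own pace and stop on an object; FORCE is the grip in N (left out, the last holds). Time passes only in rows, so rows that do not move let the fingers close. It gives the time, the measured TCP pose, the force, the opening and the grip force at its end, in the units of the state.
- env.get_obs(): the state, without advancing time (a new reading comes with each control period).
- optics.capture(name): name is "scene" or "top" or "wrist"; returns a dict with "img" (400x640x3 uint8, red, green, blue), "K" (3x3 intrinsics, pixels), "cam_to_world" (4x4, takes a point from camera to world coordinates); the wrist camera has in their place "T_tool_cam" (4x4, takes a point from camera to tool coordinates, whose origin is the TCP and whose axes are the flange's). Camera axes: x right, y down, z forward; pixel columns grow to the right and rows downward; lengths in m; the calibration is good to about 2 mm. A picture is of the moment at which its call begins: read the wrist's pose just before it. There is no depth.
- ticket.close_job(): hands the job in; it is judged then, once.
The state is a dict: "time": time; "joint_positions": joint angles; "qvel": joint speeds; "effort": joint torques, N m; "ee_pos": TCP position; "orientation": TCP orientation; "wrist_force": force on the tool from outside, world axes, zero at the start; "wrist_torque": the same for the moment, N m; "width": opening from 0.0 (shut) to 1.0 (fully open); "grip_force": force on a finger pad.
Only numpy, scipy, OpenCV 4.12 (cv2) and the standard library are available. Lean on these libraries where they do the work, as an engineer would, in place of code of your own. Each camera call takes 0.05 s, during which the arm holds its last target. There are 200 camera calls.

## Task

Close up the necklace laid out on the bead board: run your fingertips along each arm of the U-shaped groove from its far end, pushing its three blue beads along the groove and round the bend until they sit snug against one another and against the gold bead from both sides, with the gold bead still on its red zero mark. Only push, and gently; let no bead come up out of the groove, and leave the coral bead, spool, pliers and tin where they are.

Things in the scene. Friction and masses are not known exactly. Their poses are not given: they have to be found in the camera images.
- bead_board: Grey flocked bead board, fixed on the bench, top face 14 mm above it. Origin on the bench at the centre of the U's bend; x along the two arms to their far ends, y to the left arm, z up. It spans x -115 to 128, y -150 to 150 mm. The pale U groove's centre line: a half circle of radius 85 mm about the origin on the x < 0 side, then straight arms at y = 85 and -85 mm from x = 0 to 115 mm.
- zero_mark (a point): The zero mark: centre of the groove's floor at the bottom of the U, board (-85, 0, 7) mm, between two short red lines printed on the board's top either side of the groove; white graduations run along the outside. Same axes as the board. The groove is 17 mm wide, 7 mm deep.
- left_end (a point): Closed far end of the left arm of the groove, centre of its floor: board (115, 85, 7) mm.
- right_end (a point): Closed far end of the right arm of the groove, centre of its floor: board (115, -85, 7) mm.
- gold_bead: Gilt brass focal bead, a loose barrel 24 mm long and 16 mm thick, ends narrowed to 12 mm, about 40 g; it lies across the zero mark in the groove. Origin at its centre, 15 mm above the bench; long axis = its y. A blue bead touching it in the bend lies about 22.5 mm away, centre to centre.
- blue_left1: Dark blue lapis bead, loose barrel 20 mm long and 15 mm thick, ends narrowed to 11 mm, 10 g, lengthwise in the left arm of the groove (board y = +85 mm): the first, nearest the bend. Origin at its centre, 14.5 mm above the bench; its top stands 8 mm above the board; long axis = its x. Slides at under 1 N, stays where left. Touching in the bend: 20.5 mm centre to centre.
- blue_left2: Dark blue lapis bead, loose barrel 20 mm long and 15 mm thick, ends narrowed to 11 mm, 10 g, lengthwise in the left arm of the groove (board y = +85 mm): the middle one. Origin at its centre, 14.5 mm above the bench; its top stands 8 mm above the board; long axis = its x. Slides at under 1 N, stays where left. Touching in the bend: 20.5 mm centre to centre.
- blue_left3: Dark blue lapis bead, loose barrel 20 mm long and 15 mm thick, ends narrowed to 11 mm, 10 g, lengthwise in the left arm of the groove (board y = +85 mm): the last, nearest the arm's closed far end. Origin at its centre, 14.5 mm above the bench; its top stands 8 mm above the board; long axis = its x. Slides at under 1 N, stays where left. Touching in the bend: 20.5 mm centre to centre.
- blue_right1: Dark blue lapis bead, loose barrel 20 mm long and 15 mm thick, ends narrowed to 11 mm, 10 g, lengthwise in the right arm of the groove (board y = -85 mm): the first, nearest the bend. Origin at its centre, 14.5 mm above the bench; its top stands 8 mm above the board; long axis = its x. Slides at under 1 N, stays where left. Touching in the bend: 20.5 mm centre to centre.
- blue_right2: Dark blue lapis bead, loose barrel 20 mm long and 15 mm thick, ends narrowed to 11 mm, 10 g, lengthwise in the right arm of the groove (board y = -85 mm): the middle one. Origin at its centre, 14.5 mm above the bench; its top stands 8 mm above the board; long axis = its x. Slides at under 1 N, stays where left. Touching in the bend: 20.5 mm centre to centre.
- blue_right3: Dark blue lapis bead, loose barrel 20 mm long and 15 mm thick, ends narrowed to 11 mm, 10 g, lengthwise in the right arm of the groove (board y = -85 mm): the last, nearest the arm's closed far end. Origin at its centre, 14.5 mm above the bench; its top stands 8 mm above the board; long axis = its x. Slides at under 1 N, stays where left. Touching in the bend: 20.5 mm centre to centre.
- coral_bead: Flat round red bead, 22 mm across, 12 mm thick, lying loose in the left-hand well of the board. Bystander. Origin at the centre of its underside.
- spool: Wooden spool of red thread, 32 mm across, 38 mm tall, standing loose in the right-hand well of the board. Bystander. Origin at the centre of its underside.
- pliers: Small red-handled pliers lying loose beside the board, 140 x 52 mm, 12 mm high; jaws along its +x. Bystander. Origin on the bench near the middle.
- tin: Round lidded tin, 54 mm across, 28 mm tall, loose beside the board on the other side. Bystander. Origin at the centre of its underside.

How it is judged:
At the end, for the whole second after the job is handed in: In each arm the three blue beads lie in the groove, neighbouring centres under 24.5 mm apart, the first under 26.5 mm from the gold bead (gaps up to 3 mm), one row on either side of it; the gold bead is within 10 mm of the zero mark; all seven lie down in the groove at rest (distance between each of blue_left1, blue_right1 and gold_bead below 0.0265 m and distance between blue_left1 and blue_left2 below 0.0245 m and distance between blue_left2 and blue_left3 below 0.0245 m and y of blue_left1 in the frame of bead_board above 0 m and distance between blue_right1 and blue_right2 below 0.0245 m and distance between blue_right2 and blue_right3 below 0.0245 m and y of blue_right1 in the frame of bead_board below 0 m and horizontal distance between gold_bead and zero_mark below 0.01 m and z of each of blue_left1, blue_left2, blue_left3, blue_right1, blue_right2, blue_right3, gold_bead in the frame of bead_board below 0.018 m and linear speed of each of blue_left1, blue_left2, blue_left3, blue_right1, blue_right2, blue_right3, gold_bead below 0.01 m/s); the robot touches nothing.
It fails at once if a bead of the row is lifted or comes up out of the groove (its centre more than 22 mm above the bench) (z of any of blue_left1, blue_left2, blue_left3, blue_right1, blue_right2, blue_right3, gold_bead in the frame of bead_board above 0.022 m).
It fails at once if a bead of the row is pushed or squeezed with more than 10 N by the robot (contact force between any of blue_left1, blue_left2, blue_left3, blue_right1, blue_right2, blue_right3, gold_bead and the fingers above 10 N).
It fails at once if the coral bead, spool, pliers or tin is moved by more than 10 mm (distance of any of coral_bead, spool, pliers, tin from where it was at the start of the episode above 0.01 m).
It also fails if it takes over 58 s, if anything falls off the work surface, if the arm or the gripper's body presses on something with over 40 N, if the wrist force passes 120 N, or if a joint passes its speed limit or range.

## Working session

There is one attempt and no reset: what is moved stays moved. The work goes in short steps, Python scripts to look and compute and a shell command to move; the robot and the scene stay as the last step left them, time stands still between calls to the robot, and variables do not carry over. Pictures are saved under pics/ and viewed, at most 10 in all, crops included, and the job is handed in when it is done.

```bash
mkdir -p pics
python3 - <<'E'
from plant import env, optics
import cv2,numpy as np
o=env.get_obs(); print(o['time'],o['ee_pos'],o['orientation'],o['width'])
for n in ("top","scene"):
    c=optics.capture(n); cv2.imwrite(f'pics/{n}0.png',c['img'][:,:,::-1]); np.savez(n+'0.npz',**c); print(c['K'],c['cam_to_world'])
E
```

```text
0.0 [ 0.2434625  -0.49257987  0.23048396] [-3.05748307e+00 -7.14015957e-01  8.80931671e-05] 0.9997830753079097
[[517.46850617   0.         324.58638084]
 [  0.         517.46850617 195.07869536]
 [  0.           0.           1.        ]] [[-0.02448884 -0.99754573  0.06559586  0.50051366]
 [-0.99950574  0.02572513  0.01806907  0.01911683]
 [-0.01971219 -0.06512095 -0.99768266  1.13912964]
 [ 0.          0.          0.          1.        ]]
[[442.36621006   0.         323.97449134]
 [  0.         442.36621006 201.46764624]
 [  0.           0.           1.        ]] [[ 0.14692991  0.61147632 -0.77750133  1.15987324]
 [ 0.9891212  -0.09649478  0.1110316  -0.07089902]
 [-0.00713163 -0.78535691 -0.61900216  0.50094465]
 [ 0.          0.          0.          1.        ]]
```

View pics/top0.png

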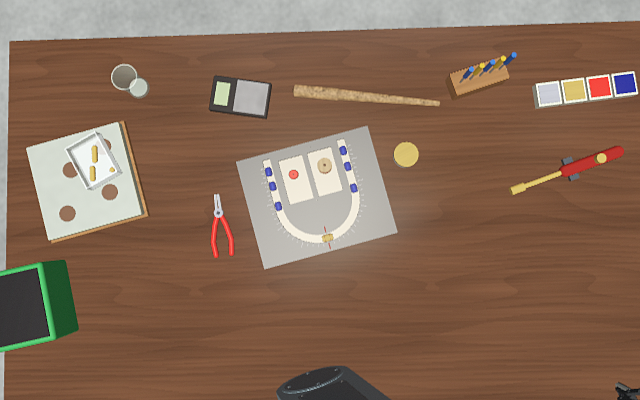

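The top view shows the board around (317,197). The gold bead is at (327,238), the left blues near (268–278, 172–206) and the right blues near (343–354, 150–188).

```bash
cat > h.py <<'E'
import numpy as np,cv2
def ray(c,uv,z):
    K,T=c['K'],c['cam_to_world']; d=T[:3,:3]@np.linalg.solve(K,[uv[0],uv[1],1]); o=T[:3,3]
    return (o+d*(z-o[2])/d[2])[:2]
def blobs(m,amin):
    n,l,s,ce=cv2.connectedComponentsWithStats(m.astype(np.uint8)); return [(ce[i],s[i,4]) for i in range(1,n) if s[i,4]>=amin]
def masks(c):
    h=cv2.cvtColor(c['img'],cv2.COLOR_RGB2HSV).astype(int); H,S,V=h[...,0],h[...,1],h[...,2]
    return (abs(H-115)<15)&(S>120), (H>15)&(H<28)&(S>90)&(V>120), (S<45)&(V>110)
def board(c):
    g=masks(c)[2].astype(np.uint8)
    g=cv2.morphologyEx(g,cv2.MORPH_CLOSE,np.ones((5,5))); g=cv2.morphologyEx(g,cv2.MORPH_OPEN,np.ones((5,5)))
    cs=cv2.findContours(g,cv2.RETR_EXTERNAL,cv2.CHAIN_APPROX_NONE)[0]
    k=[x for x in cs if cv2.pointPolygonTest(x,(300.,225.),False)>=0][0]
    P=np.array([ray(c,p[0],.014) for p in k],np.float32)
    return cv2.minAreaRect(P*1000)
E
python3 - <<'E'
from h import *
c=dict(np.load('top0.npz')); r=board(c); print(r)
b=cv2.boxPoints(r)/1000; print(b)
# long side 300 = board y ; short 243 = board x ; x axis away from robot
e=[b[1]-b[0],b[2]-b[1]]; L=[np.linalg.norm(v) for v in e]; ex=e[int(np.argmin(L))]; ex=ex/np.linalg.norm(ex); ex*=np.sign(ex[0])
ey=np.array([-ex[1],ex[0]]); ctr=np.array(r[0])/1000; O=ctr-ex*.0065
print('O',O,'yaw',np.degrees(np.arctan2(ex[1],ex[0])),L)
B,G,_=masks(c)
for n,m,z in(('blue',B,.017),('gold',G,.018)):
    for ce,a in blobs(m,20):
        if 230<ce[0]<400 and 120<ce[1]<270:
            w=ray(c,ce,z); d=w-O; print(n,ce.round(1),a,w.round(4),'board',(d@ex).round(4),(d@ey).round(4))
E
```

```text
((572.0159301757812, 58.754005432128906), (243.6414031982422, 299.743408203125), 13.967893600463867)
[[ 0.41762155  0.17478932]
 [ 0.48997313 -0.11609102]
 [ 0.72641027 -0.05728131]
 [ 0.6540587   0.23359904]]
O [0.56570813 0.05718505] yaw 13.967896 [np.float32(0.29974344), np.float32(0.24364135)]
blue [342.8 149.9] 45 [ 0.6721 -0.0028] board 0.0888 -0.0839
blue [347.4 165.8] 40 [ 0.6369 -0.012 ] board 0.0524 -0.0843
blue [268.1 171.5] 44 [0.6291 0.1615] board 0.0867 0.0859
blue [272.2 185.7] 44 [0.5978 0.153 ] board 0.0543 0.0853
blue [353.5 187.6] 38 [ 0.589  -0.0238] board 0.003 -0.0843
blue [277.9 205.7] 43 [0.5537 0.1414] board 0.0087 0.0847
gold [327.1 237.4] 65 [0.4825 0.0363] board -0.0858 -0.0002
```

```bash
python3 -m inch '[[-1,[0.03,-0.0115,0],[0,0,0]],[-1,[0.03,-0.0115,0],[0,0,0]],[-1,[0.03,-0.0115,0],[0,0,0]],[-1,[0.03,-0.0115,0],[0,0,0]],[-1,[0.03,-0.0115,0],[0,0,0]],[-1,[0.03,-0.0115,0],[0,0,0]],[-1,[0.03,-0.0115,0],[0,0,0]]]' 20
python3 -m inch '[[-1,[0.03,-0.0115,0],[0,0,0]],[-1,[0.03,-0.0115,0],[0,0,0]],[-1,[0.03,-0.0115,0],[0,0,0]],[-1,[0.03,-0.0115,0],[0,0,0]],[-1,[0.03,-0.0115,0],[0,0,0]],[-1,[0.03,-0.0115,0],[0,0,0]],[-1,[0.03,-0.0115,0],[0,0,0]]]'
python3 -m inch '[[-1,[0.03,-0.0115,0],[0,0,0]],[-1,[0.03,-0.0115,0],[0,0,0]],[-1,[0.03,-0.0115,0],[0,0,0]],[-1,[0.03,-0.0115,0],[0,0,0]],[-1,[0.03,-0.0115,0],[0,0,0]],[-1,[0.03,-0.0115,0],[0,0,0]],[-1,[0.03,-0.0115,0],[0,0,0]]]'
python3 -m inch '[[-1,[0,0,0.02],[0,0,0.107]],[-1,[0,0,0.02],[0,0,0.107]],[-1,[0,0,0.02],[0,0,0]],[-1,[0,0,0.02],[0,0,0]],[-1,[0,0,0],[0,0,0]]]'
cat >> h.py <<'E'
O=np.array([.5657,.0572]); ex=np.array([np.cos(np.radians(13.97)),np.sin(np.radians(13.97))]); ey=np.array([-ex[1],ex[0]])
def tool(o):
    from scipy.spatial.transform import Rotation as Ro
    R=Ro.from_rotvec(o['orientation']).as_matrix(); d=np.array(o['ee_pos'])[:2]-O
    print('t',o['time'],'board mm',(d@ex*1e3).round(1),(d@ey*1e3).round(1),'z',(o['ee_pos'][2]*1e3).round(1),'yaw in board',np.degrees(np.arctan2(R[1,0],R[0,0])).round(2)-13.97,'tilt',R[:,2].round(3),'w',o['width'])
    return R
E
python3 - <<'E'
from h import *
from plant import env,optics
R=tool(env.get_obs()); c=optics.capture('wrist'); np.savez('w0.npz',**c); cv2.imwrite('pics/w0.png',c['img'][:,:,::-1]); print(c['K'],c['T_tool_cam'])
E
```

```text
time: 0.68
ee_pos: [0.3969, -0.3264, 0.231]
orientation: [-3.059, -0.714, 0.0]
wrist_force: [0.6, -0.2, 0.1]
width: 0.006
grip_force: 0.0
time: 1.27
ee_pos: [0.5495, -0.1612, 0.2309]
orientation: [-3.059, -0.714, 0.001]
wrist_force: [-0.1, -0.9, 0.6]
width: -0.004
grip_force: 0.0
time: 1.85
ee_pos: [0.7021, 0.0038, 0.2306]
orientation: [-3.059, -0.714, 0.002]
wrist_force: [1.3, -0.2, 0.8]
width: 0.002
grip_force: 0.0
time: 2.27
ee_pos: [0.6984, 0.0031, 0.1454]
orientation: [-3.115, -0.384, 0.015]
wrist_force: [-0.3, 1.3, -1.5]
width: 0.003
grip_force: 0.0
t 2.2667 board mm 115.7 -84.6 z 145.4 yaw in board 0.06999999999999851 tilt [-0.01   0.001 -1.   ] w 0.0030374845459698505
[[302.95761403   0.         317.33758641]
 [  0.         302.95761403 193.11800348]
 [  0.           0.           1.        ]] [[ 1.36085293e-03 -9.53214653e-01 -3.02291206e-01  7.74073091e-02]
 [ 9.99998981e-01  1.42759751e-03  1.47806457e-07  2.02084609e-04]
 [ 4.31409281e-04 -3.02290898e-01  9.53215625e-01 -1.42229714e-01]
 [ 0.00000000e+00  0.00000000e+00  0.00000000e+00  1.00000000e+00]]
```

View pics/w0.png

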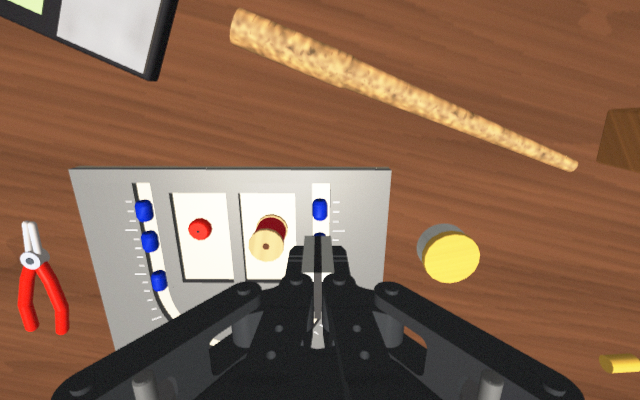

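The wrist view shows the right-arm last bead at (320,209). The shut fingertips end near (317,237), the spool is at (268,240) and the coral at (200,229), all clear of the groove.

```bash
python3 -m inch '[[-1,[0,0,0],[0,0,0]],[-1,[0,0,0],[0,0,0]]]'
cat >> h.py <<'E'
def wcap(env,optics):
    o=env.get_obs(); R=tool(o); c=optics.capture('wrist'); T=np.eye(4); T[:3,:3]=R; T[:3,3]=o['ee_pos']; c['cam_to_world']=T@c['T_tool_cam']; return c
def rep(c,amin=30):
    B,G,_=masks(c)
    for n,m,z in(('blue',B,.017),('gold',G,.018)):
        for ce,a in blobs(m,amin):
            d=ray(c,ce,z)-O; x,y=d@ex*1e3,d@ey*1e3
            if abs(x)<130 and abs(y)<110: print(n,ce.round(),a,'board',x.round(1),y.round(1))
E
python3 - <<'E'
from h import *
from plant import env,optics
rep(wcap(env,optics))
E
```

```text
time: 2.48
ee_pos: [0.7024, 0.0022, 0.153]
orientation: [3.117, 0.383, 0.004]
wrist_force: [0.3, -0.2, -0.1]
width: -0.002
grip_force: 0.0
t 2.4833 board mm 119.4 -86.4 z 153.0 yaw in board 0.049999999999998934 tilt [ 0.002 -0.    -1.   ] w -0.0019173139276701153
blue [145. 213.] 305 board 88.0 82.3
blue [317. 211.] 259 board 89.9 -86.1
blue [151. 243.] 286 board 55.4 82.3
blue [159. 282.] 263 board 10.0 80.5
gold [272. 220.] 69 board 80.7 -42.2
gold [260. 239.] 122 board 60.2 -29.3
```

```bash
python3 -m inch '[[-1,[0.001,-0.0005,0.022],[0,0,0]],[-1,[0.001,-0.0005,0.022],[0,0,0]],[-1,[0,0,0.022],[0,0,0]],[-1,[0,0,0.022],[0,0,0]],[-1,[0,0,0.022],[0,0,0]],[-1,[0,0,0],[0,0,0]],[-1,[0,0,0],[0,0,0]]]'
python3 - <<'E'
from h import *
from plant import env,optics
c=wcap(env,optics);rep(c); cv2.imwrite('pics/w1.png',c['img'][:,:,::-1])
E
```

```text
time: 3.12
ee_pos: [0.7029, 0.0038, 0.0414]
orientation: [-3.118, -0.383, 0.002]
wrist_force: [-1.0, -1.2, -0.5]
width: -0.0
grip_force: 0.0
t 3.1167 board mm 120.3 -84.9 z 41.4 yaw in board 0.049999999999998934 tilt [-0.001  0.    -1.   ] w -0.0004811162414962872
blue [ 55. 277.] 889 board 88.7 81.2
blue [ 67. 319.] 800 board 56.3 81.1
blue [317. 328.] 199 board 49.3 -85.2
blue [ 82. 364.] 227 board 18.4 79.9
gold [261. 285.] 37 board 83.5 -49.7
gold [218. 338.] 84 board 42.2 -18.4
```

View pics/w1.png

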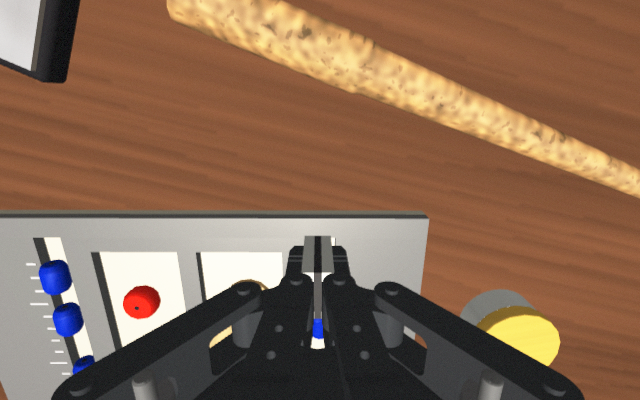

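The fingers sit over the far end of the right arm at about (317,240), clear behind the last bead. Next I lower them.

```bash
python3 -m inch '[[-1,[0,0.0005,0.013],[0,0,0]],[-1,[0,0.0005,0.0085],[0,0,0]],[-1,[0,0,0.004],[0,0,0]],[-1,[0,0,0],[0,0,0]],[-1,[0,0,0],[0,0,0]]]'
python3 - <<'E'
from h import *
from plant import env,optics
tool(env.get_obs())
c=optics.capture('scene'); cv2.imwrite('pics/s1.png',cv2.resize(c['img'][130:330,200:460,::-1],None,fx=3,fy=3,interpolation=cv2.INTER_CUBIC))
E
```

```text
time: 3.58
ee_pos: [0.7032, 0.0029, 0.0155]
orientation: [-3.118, -0.383, 0.001]
wrist_force: [1.1, -0.5, -0.3]
width: 0.0
grip_force: 0.0
t 3.5833 board mm 120.3 -85.9 z 15.5 yaw in board 0.049999999999998934 tilt [-0.001  0.    -1.   ] w 0.0004624586475065056
```

View pics/s1.png

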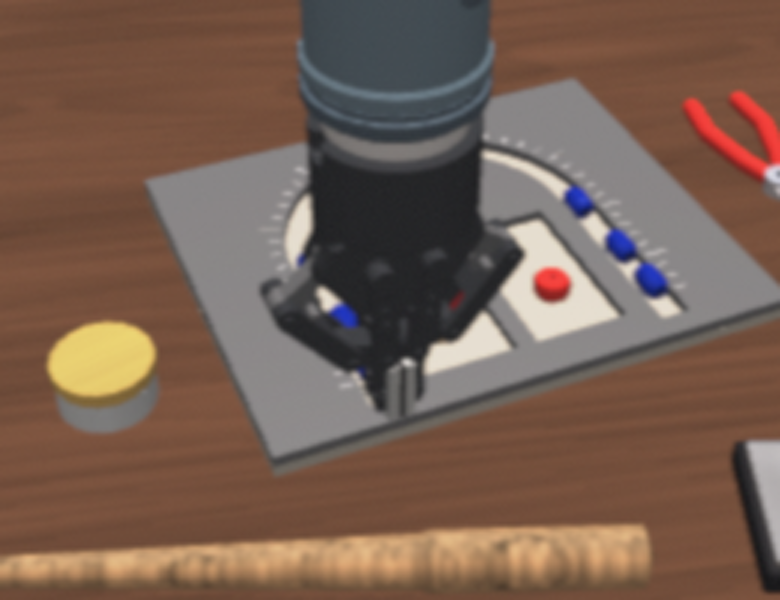

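The shut fingers rest just above the board at the arm's end, near crop (400,405). The knuckle links are well above the spool's height. Now I push gently.

```bash
python3 -m inch '[[-1,[-0.003,0,0],[0,0,0]],[-1,[-0.004,0,0],[0,0,0]],[-1,[-0.004,0,0],[0,0,0]],[-1,[-0.004,0,0],[0,0,0]],[-1,[-0.004,0,0],[0,0,0]],[-1,[-0.004,0,0],[0,0,0]],[-1,[-0.004,0,0],[0,0,0]],[-1,[-0.004,0,0],[0,0,0]]]'
python3 - <<'E'
from h import *
from plant import env,optics
tool(env.get_obs()); c=optics.capture('top');rep(c,12)
c=optics.capture('scene'); rep(c,10)
E
```

```text
time: 4.3
ee_pos: [0.673, -0.0047, 0.0159]
orientation: [3.118, 0.384, 0.0]
wrist_force: [0.3, 0.3, -0.5]
width: -0.001
grip_force: 0.1
t 4.3 board mm 89.2 -86.0 z 15.9 yaw in board 0.049999999999998934 tilt [ 0. -0. -1.] w -0.0007722246863350218
blue [347. 165.] 73 board 54.0 -83.6
blue [268. 171.] 45 board 86.8 85.8
blue [272. 186.] 45 board 54.3 85.9
blue [353. 188.] 43 board 3.1 -84.1
blue [278. 206.] 41 board 8.6 83.8
blue [393. 196.] 54 board 11.2 81.8
blue [407. 211.] 64 board 57.3 83.7
blue [304. 218.] 61 board 4.8 -85.7
blue [417. 223.] 72 board 89.5 83.4
gold [350. 223.] 32 board 49.3 -19.2
```

```bash
python3 -m inch '[[-1,[-0.004,0,0],[0,0,0]],[-1,[-0.004,0,0],[0,0,0]],[-1,[-0.004,0,0],[0,0,0]],[-1,[-0.004,0,0],[0,0,0]],[-1,[-0.004,0,0],[0,0,0]],[-1,[-0.004,0,0],[0,0,0]],[-1,[-0.004,0,0],[0,0,0]],[-1,[-0.004,0,0],[0,0,0]]]'
python3 -m inch '[[-1,[-0.004,0,0],[0,0,0]],[-1,[-0.004,0,0],[0,0,0]],[-1,[-0.004,0,0],[0,0,0]],[-1,[-0.004,0,0],[0,0,0]],[-1,[-0.004,0,0],[0,0,0]],[-1,[-0.004,0,0],[0,0,0]],[-1,[-0.004,0,0],[0,0,0]],[-1,[-0.004,0,0],[0,0,0]]]'
python3 - <<'E'
from h import *
from plant import env,optics
tool(env.get_obs()); c=optics.capture('top');rep(c,12)
c2=optics.capture('scene'); rep(c2,10)
cv2.imwrite('pics/s2.png',cv2.resize(np.vstack([c['img'][120:270,220:420],c2['img'][140:290,220:420]])[:,:,::-1],None,fx=2,fy=2))
E
```

```text
time: 5.07
ee_pos: [0.6419, -0.0124, 0.0158]
orientation: [-3.118, -0.384, -0.0]
wrist_force: [1.1, -0.1, -0.7]
width: 0.001
grip_force: 0.0
time: 5.73
ee_pos: [0.6109, -0.0202, 0.0158]
orientation: [-3.118, -0.384, 0.0]
wrist_force: [-0.2, 0.1, 0.7]
width: 0.001
grip_force: 0.0
t 5.7333 board mm 25.2 -86.0 z 15.8 yaw in board 0.05999999999999872 tilt [-0.  0. -1.] w 0.0007458856459941056
blue [268. 171.] 45 board 86.8 85.8
blue [272. 186.] 44 board 54.4 85.8
blue [356. 200.] 93 board -24.3 -81.1
blue [278. 206.] 39 board 8.7 83.5
blue [393. 196.] 54 board 11.2 81.8
blue [407. 211.] 65 board 57.1 83.7
blue [417. 223.] 72 board 89.5 83.4
gold [346. 222.] 90 board 43.9 -25.2
```

View pics/s2.png

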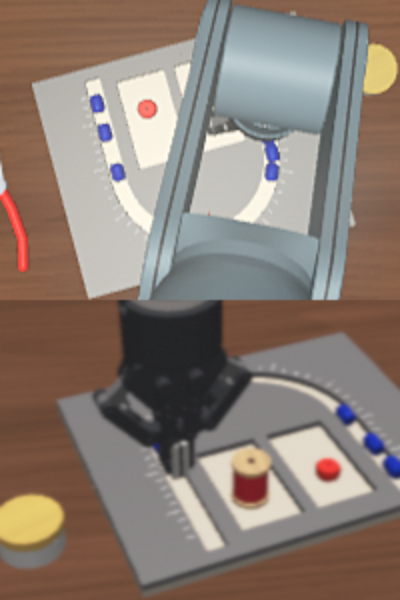

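Beads are chained tight entering the bend, and the spool and coral are unmoved. Next is the rest of the arm and the first part of the bend.

```bash
python3 -m inch '[[-1,[-0.0042,0,0],[0,0,0]],[-1,[-0.0042,0,0],[0,0,0]],[-1,[-0.0042,0,0],[0,0,0]],[-1,[-0.0042,0,0],[0,0,0]],[-1,[-0.0042,0,0],[0,0,0]],[-1,[-0.0042,0,0],[0,0,0]]]'
python3 -m inch '[[-1,[-0.00445,-0.00012,0],[0,0,0.0524]],[-1,[-0.00445,-0.00012,0],[0,0,0.0524]],[-1,[-0.00445,-0.00012,0],[0,0,0.0524]],[-1,[-0.00445,-0.00012,0],[0,0,0.0524]],[-1,[-0.00445,-0.00012,0],[0,0,0.0524]],[-1,[-0.00445,-0.00012,0],[0,0,0.0524]],[-1,[-0.00445,-0.00012,0],[0,0,0.0524]],[-1,[0,0,0],[0,0,0]]]'
python3 - <<'E'
from h import *
from plant import env,optics
tool(env.get_obs()); c=optics.capture('top');rep(c,12)
c2=optics.capture('scene'); rep(c2,10); w=wcap(env,optics); rep(w)
cv2.imwrite('pics/s3.png',cv2.resize(np.vstack([c['img'][120:270,220:420],c2['img'][140:290,220:420]])[:,:,::-1],None,fx=2,fy=2))
E
```

```text
time: 6.33
ee_pos: [0.5864, -0.0263, 0.0158]
orientation: [-3.118, -0.383, 0.0]
wrist_force: [0.5, 0.7, -0.7]
width: 0.001
grip_force: 0.1
time: 7.0
ee_pos: [0.5546, -0.028, 0.0157]
orientation: [-3.135, 0.194, 0.002]
wrist_force: [0.1, 0.3, 0.0]
width: -0.0
grip_force: 0.0
t 7.0 board mm -31.3 -80.0 z 15.7 yaw in board -21.07 tilt [-0.001  0.    -1.   ] w -0.000167474327786489
blue [268. 172.] 43 board 86.5 85.8
blue [272. 186.] 44 board 54.4 85.8
blue [278. 206.] 37 board 8.8 83.7
blue [349. 222.] 34 board -66.2 -54.7
blue [343. 229.] 38 board -77.0 -38.2
gold [328. 237.] 53 board -86.3 -2.1
blue [309. 190.] 21 board -64.1 -48.7
blue [393. 196.] 54 board 11.2 81.8
blue [407. 211.] 66 board 56.9 83.8
blue [417. 223.] 72 board 89.5 83.4
gold [330. 179.] 70 board -81.5 -1.0
gold [346. 222.] 110 board 43.3 -25.4
t 7.1 board mm -30.3 -80.4 z 15.9 yaw in board -20.87 tilt [ 0. -0. -1.] w -0.0016905783167781186
blue [ 16. 287.] 1038 board 8.5 79.3
gold [113. 104.] 6023 board 71.5 -22.1
gold [180.  99.] 334 board 62.9 -51.3
```

View pics/s3.png

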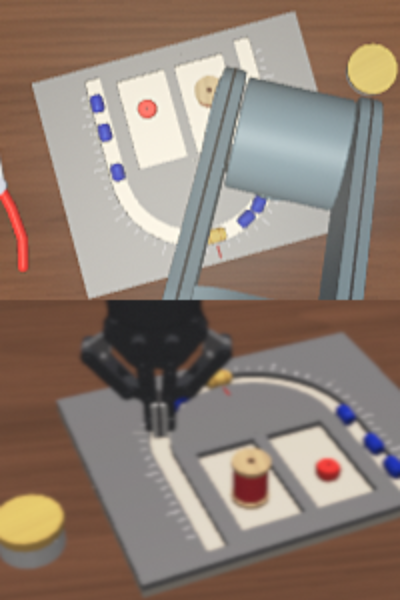

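The right trio is round the bend. Its first bead is at top pixel (343,229), about 11° short of contact with the gold at (328,237).

```bash
python3 -m inch '[[-1,[-0.003,-0.00005,0],[0,0,0.035]],[-1,[-0.003,-0.00005,0],[0,0,0.035]],[-1,[-0.003,-0.00005,0],[0,0,0.035]],[-1,[-0.003,-0.00005,0],[0,0,0.035]],[-1,[-0.0015,-0.00001,0],[0,0,0.0175]],[-1,[-0.0015,-0.00001,0],[0,0,0.0175]],[-1,[0,0,0],[0,0,0]]]'
python3 - <<'E'
from h import *
from plant import env,optics
tool(env.get_obs()); c=optics.capture('top');rep(c,12)
E
```

```text
time: 7.73
ee_pos: [0.5412, -0.025, 0.0158]
orientation: [-3.107, 0.465, -0.0]
wrist_force: [-0.1, -0.3, 0.6]
width: -0.001
grip_force: 0.0
t 7.7333 board mm -43.6 -73.8 z 15.8 yaw in board -30.990000000000002 tilt [ 0.  0. -1.] w -0.0005823719938484931
blue [268. 172.] 43 board 86.5 85.8
blue [272. 186.] 43 board 54.6 85.6
blue [278. 206.] 37 board 8.8 83.7
blue [344. 228.] 20 board -76.2 -41.5
blue [338. 233.] 40 board -82.2 -25.3
gold [328. 237.] 49 board -86.5 -2.7
```

```bash
python3 -m inch '[[-1,[-0.0015,-0.00001,0],[0,0,0.0175]],[-1,[-0.0015,-0.00001,0],[0,0,0.0175]],[-1,[0,0,0],[0,0,0]]]'
python3 - <<'E'
from h import *
from plant import env,optics
tool(env.get_obs()); c=optics.capture('top');rep(c,12)
cv2.imwrite('pics/t4.png',cv2.resize(c['img'][200:260,280:380,::-1],None,fx=6,fy=6,interpolation=cv2.INTER_CUBIC))
E
```

```text
time: 8.03
ee_pos: [0.5381, -0.024, 0.0158]
orientation: [-3.098, 0.521, 0.0]
wrist_force: [0.1, -0.8, -0.5]
width: -0.002
grip_force: 0.1
t 8.0333 board mm -46.4 -72.1 z 15.8 yaw in board -33.06 tilt [-0.  0. -1.] w -0.002148387282821674
blue [268. 172.] 44 board 86.7 85.9
blue [272. 186.] 43 board 54.6 85.6
blue [278. 206.] 37 board 8.8 83.7
blue [343. 229.] 15 board -78.5 -38.1
blue [336. 233.] 41 board -82.8 -21.8
gold [328. 237.] 48 board -86.3 -1.9
```

View pics/t4.png

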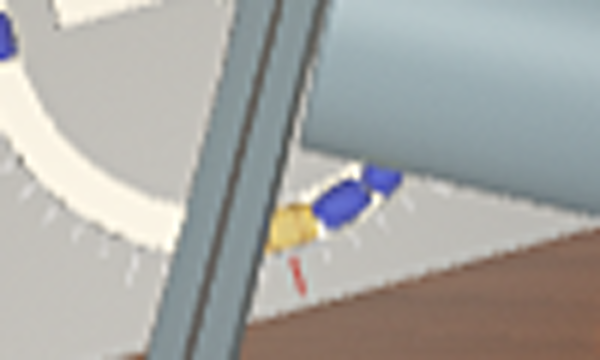

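The gold at crop (292,227) sits over its red mark (298,277), with the blue chain touching it at about (315,215). I back off, lift and go to the left arm.

```bash
python3 -m inch '[[-1,[0.003,0,0],[0,0,0]],[-1,[0.007,0,0],[0,0,0]],[-1,[0,0,-0.03],[0,0,0]],[-1,[0,0,-0.03],[0,0,0]],[-1,[0,0,-0.03],[0,0,0]],[-1,[0,0,-0.03],[0,0,0]]]'
python3 -m inch '[[-1,[0,0,0],[0,0,-0.0963]],[-1,[0,0,0],[0,0,-0.0963]],[-1,[0,0,0],[0,0,-0.0963]],[-1,[0,0,0],[0,0,-0.0963]],[-1,[0,0,0],[0,0,-0.0963]],[-1,[0,0,0],[0,0,-0.0963]]]'
python3 -m inch '[[-1,[0.0199,-0.0202,0],[0,0,0]],[-1,[0.0199,-0.0202,0],[0,0,0]],[-1,[0.0199,-0.0202,0],[0,0,0]],[-1,[0.0199,-0.0202,0],[0,0,0]],[-1,[0.0199,-0.0202,0],[0,0,0]],[-1,[0.0199,-0.0202,0],[0,0,0]],[-1,[0.0199,-0.0202,0],[0,0,0]],[-1,[0.0199,-0.0202,0],[0,0,0]]]'
python3 -m inch '[[-1,[0,0,0],[0,0,0]],[-1,[0,0,0],[0,0,0]]]'
python3 - <<'E'
from h import *
from plant import env,optics
c=wcap(env,optics);rep(c); rep(optics.capture('top'),12)
E
```

```text
time: 8.58
ee_pos: [0.5482, -0.0276, 0.1371]
orientation: [-3.098, 0.519, 0.0]
wrist_force: [-0.1, -0.3, -0.0]
width: 0.0
grip_force: 0.0
time: 9.08
ee_pos: [0.5485, -0.0276, 0.136]
orientation: [3.117, 0.393, 0.001]
wrist_force: [0.7, 0.2, 0.3]
width: -0.002
grip_force: 0.0
time: 9.75
ee_pos: [0.664, 0.1694, 0.1357]
orientation: [3.118, 0.385, 0.0]
wrist_force: [0.6, -1.0, -0.5]
width: 0.004
grip_force: 0.0
time: 9.92
ee_pos: [0.6635, 0.1695, 0.1352]
orientation: [3.117, 0.389, -0.0]
wrist_force: [0.1, 1.2, 0.1]
width: 0.002
grip_force: 0.0
t 9.9167 board mm 122.0 85.3 z 135.2 yaw in board 0.25 tilt [-0. -0. -1.] w 0.0015098546530589764
blue [319. 222.] 292 board 88.5 83.5
gold [436. 234.] 107 board 77.9 -26.6
gold [449. 253.] 170 board 57.3 -41.6
gold [457. 260.] 82 board 50.6 -50.4
blue [270. 171.] 21 board 85.8 82.5
blue [272. 186.] 41 board 54.0 85.3
blue [278. 206.] 37 board 8.8 83.7
gold [327. 237.] 64 board -85.7 0.6
```

```bash
python3 -m inch '[[-1,[0,0.001,0.022],[0,0,0]],[-1,[0,0,0.022],[0,0,0]],[-1,[0,0,0.022],[0,0,0]],[-1,[0,0,0.022],[0,0,0]],[-1,[0,0,0.016],[0,0,0]],[-1,[0,0,0],[0,0,0]],[-1,[0,0,0],[0,0,0]]]'
python3 -m inch '[[-1,[0,0,0.008],[0,0,0]],[-1,[0,0,0.005],[0,0,0]],[-1,[0,0,0.0025],[0,0,0]],[-1,[0,0,0],[0,0,0]],[-1,[0,0,0],[0,0,0]]]'
python3 -c "
from h import *
from plant import env
tool(env.get_obs())"
```

```text
time: 10.6
ee_pos: [0.6623, 0.1658, 0.0312]
orientation: [3.118, 0.383, -0.004]
wrist_force: [0.4, -0.8, -0.4]
width: -0.001
grip_force: 0.0
time: 11.02
ee_pos: [0.6633, 0.1672, 0.0166]
orientation: [3.118, 0.385, 0.0]
wrist_force: [0.4, -0.1, -0.8]
width: 0.002
grip_force: 0.0
t 11.0167 board mm 121.2 83.2 z 16.6 yaw in board 0.11999999999999922 tilt [ 0.  0. -1.] w 0.002073552923125341
```

```bash
python3 -m inch '[[-1,[-0.003,-0.001,0.0008],[0,0,0]],[-1,[-0.004,0,0],[0,0,0]],[-1,[-0.004,0,0],[0,0,0]],[-1,[-0.004,0,0],[0,0,0]],[-1,[-0.004,0,0],[0,0,0]],[-1,[-0.004,0,0],[0,0,0]],[-1,[-0.004,0,0],[0,0,0]],[-1,[-0.004,0,0],[0,0,0]]]'
python3 -m inch '[[-1,[-0.004,0,0],[0,0,0]],[-1,[-0.004,0,0],[0,0,0]],[-1,[-0.004,0,0],[0,0,0]],[-1,[-0.004,0,0],[0,0,0]],[-1,[-0.004,0,0],[0,0,0]],[-1,[-0.004,0,0],[0,0,0]],[-1,[-0.004,0,0],[0,0,0]],[-1,[-0.004,0,0],[0,0,0]]]'
python3 -m inch '[[-1,[-0.004,0,0],[0,0,0]],[-1,[-0.004,0,0],[0,0,0]],[-1,[-0.004,0,0],[0,0,0]],[-1,[-0.004,0,0],[0,0,0]],[-1,[-0.004,0,0],[0,0,0]],[-1,[-0.004,0,0],[0,0,0]],[-1,[-0.004,0,0],[0,0,0]],[-1,[-0.004,0,0],[0,0,0]]]'
python3 - <<'E'
from h import *
from plant import env,optics
tool(env.get_obs()); c=optics.capture('top');rep(c,12); rep(optics.capture('scene'),10)
E
```

```text
time: 11.68
ee_pos: [0.6324, 0.1605, 0.0156]
orientation: [-3.118, -0.385, -0.0]
wrist_force: [0.3, 0.8, -0.0]
width: 0.002
grip_force: 0.0
time: 12.35
ee_pos: [0.6014, 0.1527, 0.0155]
orientation: [3.118, 0.385, -0.0]
wrist_force: [0.1, -0.0, 0.3]
width: 0.004
grip_force: 0.1
time: 13.02
ee_pos: [0.5704, 0.1449, 0.0155]
orientation: [3.118, 0.385, 0.0]
wrist_force: [0.3, 0.6, 0.1]
width: -0.002
grip_force: 0.1
t 13.0167 board mm 25.7 84.0 z 15.5 yaw in board 0.10999999999999943 tilt [ 0. -0. -1.] w -0.0015382385659300118
blue [350. 220.] 21 board -63.2 -58.6
blue [336. 234.] 22 board -83.8 -20.6
gold [327. 237.] 64 board -85.7 0.6
blue [311. 187.] 166 board -71.0 -42.3
blue [383. 188.] 143 board -18.9 78.5
gold [330. 178.] 80 board -82.7 -0.2
gold [345. 222.] 111 board 43.0 -25.7
```

```bash
python3 -m inch '[[-1,[-0.0043,0,0],[0,0,0]],[-1,[-0.0042,0,0],[0,0,0]],[-1,[-0.0043,0,0],[0,0,0]],[-1,[-0.0042,0,0],[0,0,0]],[-1,[-0.0043,0,0],[0,0,0]],[-1,[-0.0042,0,0],[0,0,0]]]'
python3 -m inch '[[-1,[-0.00445,0.00012,0],[0,0,-0.0524]],[-1,[-0.00445,0.00012,0],[0,0,-0.0524]],[-1,[-0.00445,0.00012,0],[0,0,-0.0524]],[-1,[-0.00445,0.00012,0],[0,0,-0.0524]],[-1,[-0.00445,0.00012,0],[0,0,-0.0524]],[-1,[-0.00445,0.00012,0],[0,0,-0.0524]],[-1,[-0.00445,0.00012,0],[0,0,-0.0524]],[-1,[0,0,0],[0,0,0]]]'
python3 - <<'E'
from h import *
from plant import env,optics
tool(env.get_obs()); c=optics.capture('top');rep(c,12); rep(optics.capture('scene'),10)
E
```

```text
time: 13.62
ee_pos: [0.5456, 0.1387, 0.0155]
orientation: [-3.118, -0.385, 0.0]
wrist_force: [0.3, -0.4, -0.6]
width: 0.001
grip_force: 0.1
time: 14.28
ee_pos: [0.5167, 0.1256, 0.0154]
orientation: [-2.994, -0.95, 0.002]
wrist_force: [0.6, 0.5, -0.4]
width: 0.002
grip_force: 0.0
t 14.2833 board mm -31.0 78.2 z 15.4 yaw in board 21.230000000000004 tilt [-0.001 -0.    -1.   ] w 0.002143326329318262
blue [350. 220.] 34 board -63.5 -58.1
blue [344. 228.] 32 board -75.2 -41.1
blue [336. 233.] 36 board -82.9 -21.9
blue [309. 238.] 41 board -76.9 38.5
gold [327. 237.] 64 board -85.7 0.6
blue [360. 179.] 164 board -61.4 52.0
blue [311. 187.] 165 board -70.9 -42.5
gold [330. 178.] 80 board -82.7 -0.2
gold [346. 222.] 126 board 42.6 -25.1
```

```bash
python3 -m inch '[[-1,[-0.003,0.00005,0],[0,0,-0.035]],[-1,[-0.003,0.00005,0],[0,0,-0.035]],[-1,[-0.003,0.00005,0],[0,0,-0.035]],[-1,[-0.003,0.00005,0],[0,0,-0.035]],[-1,[-0.0015,0.00001,0],[0,0,-0.0175]],[-1,[-0.0015,0.00001,0],[0,0,-0.0175]],[-1,[-0.001,0.00001,0],[0,0,-0.012]],[-1,[0,0,0],[0,0,0]]]'
python3 - <<'E'
from h import *
from plant import env,optics
tool(env.get_obs()); c=optics.capture('top');rep(c,12); rep(optics.capture('scene'),10)
E
```

```text
time: 15.05
ee_pos: [0.5057, 0.1155, 0.0155]
orientation: [2.894, 1.223, 0.0]
wrist_force: [0.5, 0.2, -0.4]
width: -0.001
grip_force: 0.0
t 15.05 board mm -44.1 71.0 z 15.5 yaw in board 31.840000000000003 tilt [ 0.  0. -1.] w -0.0006840993770523461
blue [350. 220.] 36 board -63.5 -58.1
blue [344. 228.] 33 board -75.3 -41.1
blue [336. 233.] 36 board -82.9 -21.9
blue [315. 239.] 39 board -82.0 24.8
gold [327. 237.] 64 board -85.7 0.6
blue [353. 178.] 163 board -69.1 41.2
blue [311. 187.] 166 board -71.0 -42.3
gold [330. 178.] 77 board -82.9 -0.4
gold [346. 222.] 127 board 42.4 -24.8
```

```bash
python3 -m inch '[[-1,[-0.001,0.00001,0],[0,0,-0.012]],[-1,[-0.001,0.00001,0],[0,0,-0.012]],[-1,[0,0,0],[0,0,0]]]'
python3 - <<'E'
from h import *
from plant import env,optics
tool(env.get_obs()); c=optics.capture('top');rep(c,12); rep(optics.capture('scene'),10)
E
```

```text
time: 15.4
ee_pos: [0.5042, 0.114, 0.0155]
orientation: [-2.878, -1.259, 0.0]
wrist_force: [0.3, 0.2, -0.4]
width: 0.001
grip_force: 0.2
t 15.4 board mm -45.9 70.0 z 15.5 yaw in board 33.27 tilt [-0.  0. -1.] w 0.0011650141766788283
blue [350. 220.] 36 board -63.4 -57.8
blue [344. 228.] 32 board -75.6 -41.3
blue [337. 233.] 37 board -82.7 -22.2
blue [317. 239.] 40 board -82.8 22.7
gold [327. 237.] 68 board -85.7 0.6
blue [352. 178.] 164 board -70.2 39.5
blue [311. 187.] 165 board -70.9 -42.5
gold [330. 178.] 80 board -83.0 -0.7
gold [345. 222.] 133 board 42.3 -25.0
```

```bash
python3 -m inch '[[-1,[0.003,0,0],[0,0,0]],[-1,[0.007,0,0],[0,0,0]],[-1,[0,0,-0.03],[0,0,0]],[-1,[0,0,-0.03],[0,0,0]],[-1,[0,0,-0.03],[0,0,0]],[-1,[0.03,-0.02,-0.01],[0,0,0]],[-1,[0.03,-0.02,0],[0,0,0]],[-1,[0.03,-0.02,0],[0,0,0]]]'
python3 -m inch '[[-1,[0.03,-0.02,0],[0,0,0]],[-1,[0.03,-0.02,0],[0,0,0]],[-1,[0.03,-0.02,0],[0,0,0]],[-1,[0,0,0],[0,0,0]],[-1,[0,0,0],[0,0,0]]]'
python3 - <<'E'
from h import *
from plant import env,optics
tool(env.get_obs()); c=optics.capture('top');rep(c,12)
cv2.imwrite('pics/t5.png',cv2.resize(c['img'][130:260,220:420,::-1],None,fx=4,fy=4,interpolation=cv2.INTER_CUBIC))
E
```

```text
time: 16.17
ee_pos: [0.5298, 0.2297, 0.1174]
orientation: [2.88, 1.254, 0.006]
wrist_force: [0.4, -0.5, 0.7]
width: -0.0
grip_force: 0.0
time: 16.58
ee_pos: [0.5451, 0.3374, 0.115]
orientation: [-2.877, -1.262, 0.0]
wrist_force: [-0.2, -1.4, 0.1]
width: -0.0
grip_force: 0.0
t 16.5833 board mm 47.7 276.9 z 115.0 yaw in board 33.42 tilt [-0.  0. -1.] w -4.336499802263601e-05
blue [298. 234.] 23 board -61.9 59.6
blue [305. 238.] 14 board -74.8 45.4
gold [327. 237.] 64 board -85.7 0.4
```

View pics/t5.png

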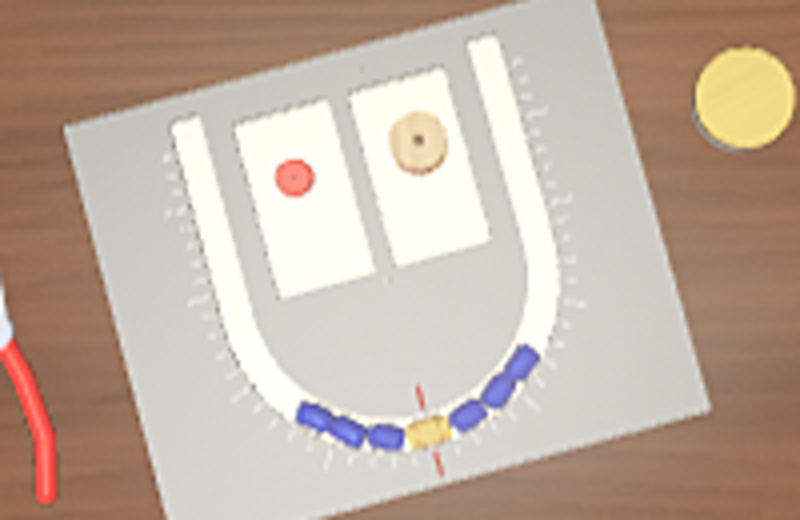

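All seven beads are snug: left trio at crop (314,416), (347,431), (386,436), gold at (429,431) between the red marks, right trio at (468,414), (500,391), (522,362). Gaps are 1 mm or less, and the bystanders are in place.

```bash
python3 -c "
from plant import ticket
print(ticket.close_job())"
```

```text
the job is handed in; nothing more can be done
None
```

The necklace is closed and handed in: in the final top view both blue trios sit snug against the gold bead on its zero mark, all lie in the groove, and the bystanders look unmoved; the hand-in gave no verdict.

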